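# Seat the specimen drawer and feel the plate gap with a taper blade

### The arm

A 7-joint arm with a two-finger parallel gripper is mounted at the origin on the work surface. World frame = base frame: x ahead of the robot, y to its left, z up, the work surface at z = 0. Lengths are in m, angles in rad, forces in N, time in s.
With the tool pointing down it reaches from about 0.425 to 0.875 m from the base axis. Payload 4.7 kg.
Tool frame: the origin (TCP) lies midway between the tips of the shut fingers; the grasp point (between the pads) lies 19 mm behind it; z points along the fingers, y is the direction in which the jaws open and shut (so a half turn about z gives the same grasp; the last joint's range is limited). The gripper opens to 87 mm and grips with 3 to 60 N. Pads are 19 mm wide; open, the fingers measure 117 mm over their backs; the gripper's body (75 mm by 190 mm) begins 51 mm behind the grasp point.
Start: joints at [-1.123, 0.321, -0.07, 1.45, 0.023, 1.371, -0.057], TCP at [0.273, 0.59, 0.223] pointing down, gripper open.
Joint ranges: [-2.86, 2.86], [-0.3, 2.09], [-1.38, 1.24], [0.06, 2.45], [-1.56, 4.7], [0.09, 2.05], [-2.69, 2.69]. Speed limits (rad/s): [2.57, 2.57, 3.14, 3.14, 3.14, 3.14, 3.14].

### API

Orientations are given as a rotation vector (axis times angle).
In Python, from bench import * gives the robot as it stands.
- The arm moves only by the tool move_arm, never from a script. Its arguments are lists of equal length, an entry for each row: "jaw": the closure in counts, from 0 (fully open) to 255 (shut); "slide": the shift along the tool's x, y, z in cm, a list of three; "dr": the turn, a rotation vector about the tool's x, y, z in degrees, a list of three. A call has 1 to 5 rows; each row shifts and turns the commanded pose from where the row before left it, along the tool's axes as they then stand; what a row does not reach is not made up. A row lasts 1/10 s, in which the tool goes at most 50 mm and 8.59 degrees, less where a joint would pass 70% of its speed; a pose out of reach is approached as far as the arm can. A call with a gripper value outside its range is refused whole. The fingers move at their own pace and stop on an object; "force" is the grip in N (left out, the last holds). Time passes only in rows, so rows that do not move let the fingers close. It gives the time, the measured TCP pose, the force and the opening at its end, in the units of the state.
- get_state(): the state, without advancing time (a new reading comes with each control period).
- get_image(name): name is "side" or "top"; returns (picture, depth): 420x560x3 uint8, red, green, blue; 420x560 float32, m along the optical axis (not along the pixel's ray), 0 where there is no reading.
- camera_params(name): a dict with "K" (3x3 intrinsics, pixels), "k1" (the pictures are not rectified: a ray, as slopes to the right and down, at radius r is drawn at 1 + k1 r^2 times it, then the intrinsics apply), "extrinsics" (4x4, takes a point from camera to world coordinates). Camera axes: x right, y up, looking along -z (the intrinsics and any distortion apply to the point x, -y, -z); pixel columns grow to the right and rows downward; lengths in m; the calibration is good to about 2 mm. A picture is of the moment at which its call begins. camera_params takes no time and is no camera call.
- close_job(): hands the job in, once; it reports no verdict.
Trained networks look in the newest picture that a camera, given by its name, has taken for a name from the list of things; names that differ only in an ending like _2 or _b are one class to them, and where a whole thing is asked for, a point or a joint stands for the part that bears it (a point fixed in the world has none). Each returns a list of dicts, best first, with "score" (0 to 1); they miss things now and then, are a little off and sometimes report something else, mostly with a low value. They report only what shows in the picture. A call takes as long as a camera call. They do not tell look-alikes from the thing itself.
- regions_of(camera, query): "mask" (420x560 bool, what is visible of it) and "xy" ([column, row] in pixels, amid what is visible of it).
The state is a dict: "time": time; "joint_positions": joint angles; "qd": joint speeds; "joint_torque": joint torques, N m; "position": TCP position; "tool_rot": TCP orientation; "ft_force": force on the tool from outside, world axes, zero at the start; "torque": the same for the moment, N m; "grip_width": opening from 0.0 (shut) to 1.0 (fully open).
Only numpy, scipy, OpenCV 4.12 (cv2) and the standard library are available. Lean on these libraries where they do the work, as an engineer would, in place of code of your own. Each camera call takes 0.05 s, during which the arm holds its last target.

### The job

In this surface-measurement lab, first push the blue-fronted drawer of the gap-checking stand fully home past its catch. Then take the yellow-handled taper blade by its handle, lay the blade flat on the stand's lower plate and slide it straight in, pointed end first, under the upper plate until it drags snugly and the dial needle stands in the green sector, without forcing it up towards the red. Finish while still gripping the handle and holding the blade at that depth, and leave the ring, bottle and slide box undisturbed.

Things in the scene. Friction and masses are not known exactly. Their poses are not given: they have to be found in the camera images.
- stand: Fixed black stand, base 200 x 150 x 24 mm, rails 50 mm high. Origin on the table, yaw within 0.25; +x points into it (drawer closes and blade enters along +x), z up. In this frame: base x -90 to +110 mm; grey column at x 67 to 107 with an arm 89 to 101 mm high reaching forward to x -18; dial on it, top 116 mm, the highest thing.
- drawer_slide (a joint): Drawer opening in m: 0 = home, grows as it comes out along the stand's -x; at most 0.10, starts 0.05 to 0.085. Rubs with about 0.4 N; over the last 13 mm a spring roller resists with about 3 N more, then from about 3 mm it draws itself home against a hard stop and stays there.
- drawer_front (a point): Centre of the drawer's flat blue front face, 34 mm above the table; moves with the drawer. The face is 100 mm wide, spans 12 to 56 mm above the table, square to the stand's x, nothing sticking out. With the drawer home it is at stand x = -105 mm. Push it level with shut fingers.
- drawer: The drawer; its top is the lower plate: aluminium, 150 (x) x 80 x 8 mm, flat top 60 mm above the table. Axes as the stand's; the body's origin coincides with the stand's when the drawer is home and moves with the drawer; plate spans x -95 to +55 mm there. When home, its front 60 mm lie open before the upper plate: the landing for the blade.
- presser: Upper plate, steel, 80 (x) x 80 x 10 mm, sprung: it only rises (4.5 mm at most), 1.5 N to start and 5 N more per mm. Axes and origin as the stand's within 1 mm (not a useful point); plate spans x -35 to +45 mm in the stand frame. The blade's sloping top meets its rounded front lower edge. Never press on it with the hand.
- gap_mouth (a point): Centre of the front lower edge of the upper plate at rest = top of the gap's mouth, at stand x = -35 mm, y = 0. The gap from there down to the lower plate is 3.0 to 4.5 mm, different each time.
- needle (a joint): Dial needle, rad: 0 points to the stand's front, grows clockwise from above, 0.6 per mm of lift of the upper plate. White 64 mm dial facing up, centre at stand x = +30 mm. Green 0.25 to 1.1; red from 1.7. The blade touches with its tip 24 to 48 mm past the mouth; 27 mm more turn the needle 1 rad. In the green, sliding takes about 4 to 17 N.
- blade: Loose taper gauge, about 80 g, flat on the table. Yellow handle 60 (x) x 18 (y) x 28 mm high, black band; origin at the centre of its underside. Steel blade 16 mm wide, 95 mm long, runs on along +x, underside level with the handle's, 1.5 mm thick at the tip, 1 in 16 thicker towards the handle. Grip the handle's middle across y, fingertips 5 to 10 mm above its underside.
- blade_tip (a point): Tip of the blade at its underside, 125 mm from the blade's origin along its +x.
- ring_specimen: Loose aluminium ring, 90 mm across, 26 mm high; origin at the centre of its underside. Bystander.
- dropper_bottle: Loose amber bottle, 40 mm across, 75 mm high; origin at the centre of its underside. Bystander.
- slide_box: Loose blue box 80 x 50 x 30 mm; origin at the centre of its underside. Bystander.
Mind the look-alikes: they are no part of the job. Of the things like the blade, leave any that is turquoise; of the rest the smaller one is meant.

How it is judged:
By the outcome, as a careful person would: the job done as asked, in the order asked, and still so for the second after the job is handed in, while the arm keeps its last pose, push and grip.
It also fails if it takes over 72 s, if anything falls off the work surface, if the arm or the gripper's body presses on something with over 40 N, if the wrist force passes 120 N, or if a joint passes its speed limit or range.

## Working session

There is one attempt and no reset: what is moved stays moved. The work goes in short steps, Python scripts to look and compute and a tool call to move; the robot and the scene stay as the last step left them, time stands still between calls to the robot, and variables do not carry over. Pictures are saved under pics/ and viewed, and the job is handed in when it is done.

Besides the shell and the picture viewer there is one more tool, called after ">>>" as a command line: name --argument value ..., lists and objects as JSON in quotes. move_arm: Moves the arm, as the interface text tells. Its arguments: {"type":"object","properties":{"jaw":{"type":"array","items":{"type":"number"}},"slide":{"type":"array","items":{"type":"array","items":{"type":"number"}}},"dr":{"type":"array","items":{"type":"array","items":{"type":"number"}}},"force":{"type":"number"}},"required":["jaw","slide","dr"]}

```bash
mkdir -p pics; ls
cat > h.py <<'E'
from bench import *
import numpy as np, cv2
from scipy.spatial.transform import Rotation as R
def pix2world(name,uv,depth):
    p=camera_params(name);K=np.array(p["K"]);k1=p["k1"]
    uv=np.atleast_2d(np.array(uv,float))
    d=cv2.undistortPoints(uv[:,None,:],K,np.array([k1,0,0,0.]))[:,0,:]
    z=np.atleast_1d(depth)
    c=np.c_[d[:,0]*z,-d[:,1]*z,-z,np.ones(len(z))]
    return (c@np.array(p["extrinsics"]).T)[:,:3]
def onplane(name,uv,h):
    a=pix2world(name,uv,np.full(len(np.atleast_2d(uv)),1.0));o=np.array(camera_params(name)["extrinsics"])[:3,3]
    d=a-o; t=(h-o[2])/d[:,2]
    return o+d*t[:,None]
def cloud(name,D):
    v,u=np.mgrid[0:420,0:560]
    return pix2world(name,np.c_[u.ravel(),v.ravel()],D.ravel()).reshape(420,560,3)
def save(img,fn): cv2.imwrite("pics/"+fn,img[:,:,::-1])
E
python3 - <<'E'
from h import *
np.set_printoptions(precision=4,suppress=True)
s=get_state();print(s)
for n in("side","top"):
    I,D=get_image(n);save(I,n+"0.png");np.savez(n+"0.npz",I=I,D=D);p=camera_params(n);print(n,p)
E
```

```text
pics
{'time': 0.0, 'joint_positions': array([-1.1229,  0.3218, -0.0701,  1.4517,  0.0226,  1.3708, -0.0569]), 'qd': array([ 0.0002,  0.0006, -0.0001, -0.0004, -0.0006, -0.002 ,  0.0011]), 'joint_torque': array([ -0.0002, -49.1287,  -0.404 , -31.2528,  -0.0639,   0.0435,
         0.0001]), 'position': array([0.273 , 0.5893, 0.2215]), 'tool_rot': array([-0.676 , -3.0677,  0.0029]), 'ft_force': array([ 0.5531,  0.5947, -0.0537]), 'torque': array([-0.0086,  0.0353, -0.0411]), 'grip_width': 1.0021029660543128}
side {'K': array([[469.227 ,   0.    , 282.2318],
       [  0.    , 469.227 , 204.2502],
       [  0.    ,   0.    ,   1.    ]]), 'k1': 0.05516954951610099, 'extrinsics': array([[ 0.9584,  0.1641, -0.2337,  0.2464],
       [-0.2846,  0.6161, -0.7344, -0.8719],
       [ 0.0235,  0.7704,  0.6372,  0.7717],
       [ 0.    ,  0.    ,  0.    ,  1.    ]])}
top {'K': array([[399.7946,   0.    , 285.041 ],
       [  0.    , 399.7946, 207.8327],
       [  0.    ,   0.    ,   1.    ]]), 'k1': -0.10880917916820859, 'extrinsics': array([[-0.0032,  0.9899, -0.1419,  0.3731],
       [-1.    , -0.0042, -0.0064, -0.0446],
       [-0.007 ,  0.1419,  0.9899,  1.0297],
       [ 0.    ,  0.    ,  0.    ,  1.    ]])}
```

View pics/side0.png

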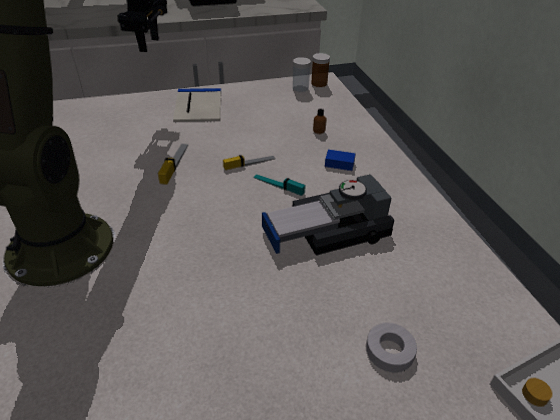

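View pics/top0.png

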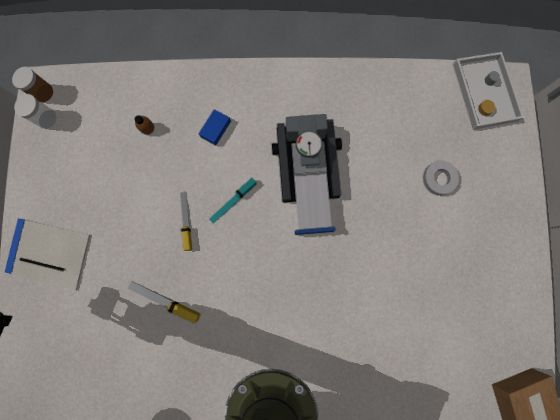

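The side and top views show two yellow-handled gauges, at top (186,222) and (170,303), and a turquoise one at (235,200). The stand is at (310,170) with its drawer open towards the robot and its front at (314,231). The ring is at (442,178), the bottle at (145,125) and the blue box at (215,127). I'll measure both yellow gauges and the stand.

Run:
```python
from h import *
np.set_printoptions(precision=4,suppress=True)
for n in("top","side"):
    f=np.load(n+"0.npz");I,D=f["I"],f["D"];C=cloud(n,D)
    hsv=cv2.cvtColor(I,cv2.COLOR_RGB2HSV)
    yel=((hsv[...,0]>18)&(hsv[...,0]<32)&(hsv[...,1]>150)&(hsv[...,2]>60)).astype(np.uint8)
    blu=((hsv[...,0]>105)&(hsv[...,0]<125)&(hsv[...,1]>150)&(hsv[...,2]>50)).astype(np.uint8)
    for nm,m in(("yel",yel),("blu",blu)):
        k,l,st,ce=cv2.connectedComponentsWithStats(m)
        for i in range(1,k):
            if st[i,4]<25: continue
            P=C[(l==i)&(D>0)]
            if len(P)<10: continue
            z=P[:,2]; T=P[z>np.percentile(z,60)-0.004]
            r=cv2.minAreaRect((T[:,:2]*1000).astype(np.float32))
            print(n,nm,ce[i],st[i,4],"z",np.percentile(z,[5,50,95]),"med",np.median(T,0),"rect",r)
    # table check
    print(np.median(C[380:400,300:330].reshape(-1,3),0) if n=="side" else np.median(C[280:300,350:400].reshape(-1,3),0))
    for q in("blade","drawer_front","drawer","presser","gap_mouth","blade_tip","stand"):
        try:
            for r in regions_of(n,q)[:4]:
                P=C[r["mask"]&(D>0)];print(n,q,round(r["score"],2),r["xy"],r["mask"].sum(),np.median(P,0) if len(P) else None)
        except Exception as e: print(q,e)
I=np.load("top0.npz")["I"]
save(cv2.resize(I[90:340,80:360],None,fx=2.85,fy=2.4 if 0 else 2.4,interpolation=cv2.INTER_CUBIC),"topz.png")
```

```text
top yel [486.284  107.2308] 169 z [0.0166 0.0264 0.0298] med [ 0.7925 -0.5897  0.027 ] rect ((793.345947265625, -590.63916015625), (34.60606002807617, 41.943260192871094), 41.22175598144531)
top yel [186.6233 240.137 ] 146 z [0.0136 0.0284 0.0322] med [0.4355 0.2122 0.029 ] rect ((435.6446228027344, 212.58212280273438), (46.946189880371094, 15.335267066955566), 6.592763423919678)
top yel [185.5226 312.6167] 287 z [0.0173 0.037  0.0406] med [0.2553 0.2087 0.0378] rect ((254.13682556152344, 209.24234008789062), (63.94926834106445, 22.105175018310547), 65.90792083740234)
top blu [214.5766 126.8353] 607 z [0.0172 0.0302 0.0335] med [0.734  0.1485 0.0306] rect ((734.4616088867188, 148.420166015625), (49.1574821472168, 78.95567321777344), 60.378013610839844)
top blu [ 14.1258 245.5215] 326 z [0.0081 0.0108 0.0137] med [0.4179 0.6958 0.0109] rect ((419.5899963378906, 696.3919677734375), (20.81491470336914, 147.01939392089844), 78.12141418457031)
top blu [314.6345 230.4621] 145 z [0.0377 0.0562 0.0604] med [ 0.4574 -0.1088  0.057 ] rect ((457.344482421875, -109.96684265136719), (7.4965195655
[... 2138 characters left out ...]
15 0.0077]
side blade 0.66 [165.7, 165.3] 494 [0.2658 0.222  0.0154]
side blade 0.58 [288.1, 184.6] 346 [0.5605 0.0704 0.012 ]
side drawer_front 0.93 [295.7, 223.7] 2155 [ 0.5213 -0.1207  0.059 ]
side drawer_front 0.19 [317.3, 119.9] 270 [0.7416 0.3251 0.0372]
side drawer 0.65 [296.3, 220.5] 2206 [ 0.5214 -0.1209  0.0589]
side presser 0.96 [342.9, 209.0] 590 [ 0.6229 -0.1164  0.0738]
side gap_mouth 0.67 [358.1, 196.9] 2280 [ 0.6758 -0.1129  0.0904]
side blade_tip 0.88 [284.2, 183.4] 398 [0.5565 0.0744 0.0085]
side blade_tip 0.59 [240.6, 158.1] 386 [0.4648 0.2111 0.0076]
side blade_tip 0.56 [170.2, 165.8] 499 [0.2679 0.2256 0.0147]
side stand 0.71 [314.8, 226.8] 4335 [ 0.5736 -0.1411  0.0491]
```

View pics/topz.png

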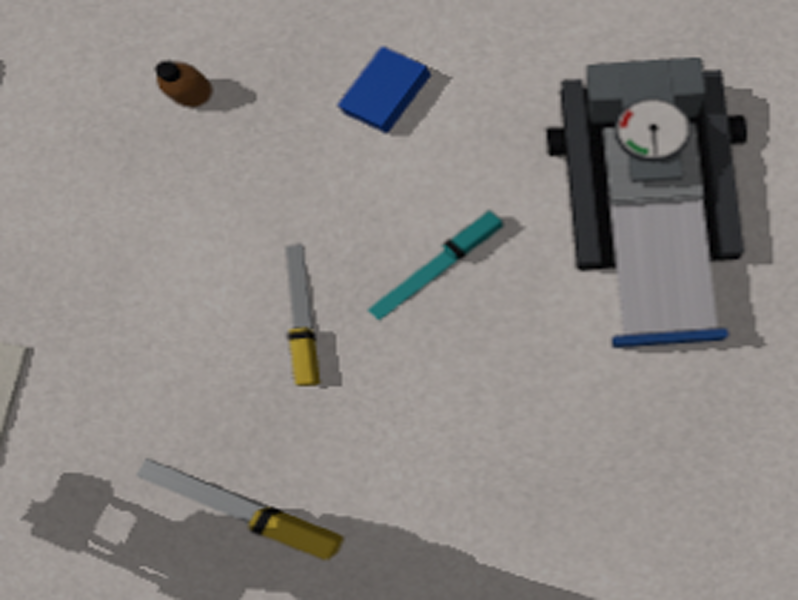

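Run:
```python
from h import *
np.set_printoptions(precision=4,suppress=True)
for n in("top","side"):
    f=np.load(n+"0.npz");I,D=f["I"],f["D"];C=cloud(n,D)
    g=I.astype(int).mean(2);sat=I.max(2).astype(int)-I.min(2)
    reg=(C[...,0]>0.44)&(C[...,0]<0.8)&(C[...,1]<0)&(C[...,1]>-0.22)&(D>0)
    pl=reg&(abs(C[...,2]-0.06)<0.005)&(g>110)&(sat<40)
    P=C[pl];print(n,"plate",len(P),np.median(P[:,2]),cv2.minAreaRect((P[:,:2]*1e3).astype(np.float32)))
    # axis from row-mid
    def axis(P,lo,hi,st=0.01):
        # iterate: mid of y extent per x-slice
        m=[]
        for x in np.arange(lo,hi,st):
            q=P[(P[:,0]>=x)&(P[:,0]<x+st)]
            if len(q)>6: m.append((q[:,0].mean(),(q[:,1].min()+q[:,1].max())/2,np.ptp(q[:,1])))
        m=np.array(m);c=np.polyfit(m[:,0],m[:,1],1);return c,m
    c,m=axis(P,0.465,0.57);print("plate axis yaw deg",np.degrees(np.arctan(c[0])),"y at .5",np.polyval(c,.5),m[:,2])
    dial=reg&(C[...,2]>0.107)&(g>120)
    P=C[dial];print("dial",len(P),np.median(P,0),cv2.minEnclosingCircle((P[:,:2]*1e3).astype(np.float32)))
    pr=reg&(abs(C[...,2]-0.0745)<0.0035);P=C[pr];P=P[P[:,0]<.66];print("presser",len(P),np.median(P[:,2]),cv2.minAreaRect((P[:,:2]*1e3).astype(np.float32)))
    c,m=axis(P,0.58,0.63);print(m)
    # blade steel+handle
    reg=(C[...,0]>0.39)&(C[...,0]<0.58)&(C[...,1]<0.26)&(C[...,1]>0.17)&(D>0)
    P=C[reg&(C[...,2]>0.022)];print("handle",cv2.minAreaRect((P[:,:2]*1e3).astype(np.float32)),np.median(P[:,2]))
    ms=[r["mask"] for r in regions_of(n,"blade") if 0.4<np.median(C[r["mask"]&(D>0)],0)[0]<0.5]
    if ms:
        P=C[ms[0]&(D>0)];xy=P[:,:2];mu=xy.mean(0);w,v=np.linalg.eigh(np.cov((xy-mu).T));d=v[:,1]*np.sign(v[0,1]);t=(xy-mu)@d
        print("blade yaw",np.degrees(np.arctan2(d[1],d[0])),"mean",mu,"ends",mu+d*t.min(),mu+d*t.max(),np.ptp(t))
        # bits: tip line
```

```text
top plate 1629 0.061194169316590497 ((528.7545166015625, -104.82334899902344), (132.4982452392578, 79.24713134765625), 3.8129396438598633)
plate axis yaw deg 4.468324962363847 y at .5 -0.10748929611608496 [0.0759 0.0779 0.076  0.0761 0.0784 0.0764 0.0763 0.0762 0.0765 0.0766
 0.0766]
dial 348 [ 0.6616 -0.0988  0.1129] ((660.2749633789062, -95.5151596069336), 28.55961036682129)
presser 445 0.07510586984387346 ((628.7047729492188, -97.59832000732422), (66.65966796875, 77.6865463256836), 3.7355380058288574)
[[ 0.5975 -0.0962  0.0663]
 [ 0.6046 -0.0987  0.0762]
 [ 0.614  -0.0989  0.0764]
 [ 0.6244 -0.0988  0.0762]
 [ 0.635  -0.0967  0.0766]]
handle ((441.0519104003906, 215.11708068847656), (60.149959564208984, 18.882143020629883), 7.368137359619141) 0.02883783125907402
blade yaw 9.25483720041066 mean [0.4787 0.2188] ends [0.4117 0.2079] [0.5649 0.2329] 0.1552515634896205
side plate 1252 0.05999018602613804 ((532.6123046875, -104.1023178100586), (132.04373168945312, 80.89763641357422), 3.744185447692871)
plate axis yaw deg 3.5174846329267764 y at .5 -0.10689323727369264 [0.0787 0.0795 0.0808 0.0794 0.0758 0.0785 0.0763 0.0758 0.0753 0.0764
 0.0789]
dial 193 [ 0.6666 -0.1022  0.1121] ((663.3018188476562, -95.17176818847656), 29.712268829345703)
presser 385 0.07419974479890012 ((627.8087768554688, -99.68179321289062), (60.420284271240234, 83.17408752441406), 4.538461208343506)
[[ 0.5984 -0.0808  0.0317]
 [ 0.6053 -0.1011  0.0834]
 [ 0.6148 -0.1005  0.0803]
 [ 0.6243 -0.0996  0.079 ]
 [ 0.6353 -0.1223  0.0365]]
handle ((444.27874755859375, 212.70559692382812), (59.170352935791016, 22.551387786865234), 11.69482707977295) 0.026835632228011774
blade yaw 9.560008847576906 mean [0.4711 0.215 ] ends [0.415  0.2055] [0.5674 0.2312] 0.15455278962483132
```

```bash
cat >> h.py <<'E'
np.set_printoptions(precision=4,suppress=True)
def st():
    s=get_state();r=R.from_rotvec(s["tool_rot"]);return s,np.array(s["position"]),r
def goto(target,yaw,s=None):
    """print tool-frame shift (cm) and turn (deg) to reach pos, tool z down, tool x at yaw"""
    s,p,r=st()
    Rt=R.from_matrix(np.c_[[np.cos(yaw),np.sin(yaw),0],[np.sin(yaw),-np.cos(yaw),0],[0,0,-1]])
    print("t",s["time"],"pos",p,"F",np.array(s["ft_force"]),"w",s["grip_width"])
    print("shift cm (now axes)",r.inv().apply(np.array(target)-p)*100,"shift in final axes",Rt.inv().apply(np.array(target)-p)*100,"turn deg",np.degrees((r.inv()*Rt).as_rotvec()))
E
python3 - <<'E'
from h import *
s,p,r=st();print(r.as_matrix())
for yw in (4.1,184.1): goto([0.43,-0.112,0.2],np.radians(yw))
E
```

```text
[[-0.9074  0.4202  0.0001]
 [ 0.4202  0.9074  0.0001]
 [-0.      0.0002 -1.    ]]
t 0.9 pos [0.2732 0.5898 0.2226] F [ 0.0461 -0.5877 -0.5479] w 0.9973491866464738
shift cm (now axes) [-43.7207 -57.0968   2.2539] shift in final axes [10.6198 71.1248  2.2614] turn deg [  0.0069  -0.0118 151.0496]
t 0.9 pos [0.2732 0.5898 0.2226] F [ 0.0461 -0.5877 -0.5479] w 0.9973491866464738
shift cm (now axes) [-43.7207 -57.0968   2.2539] shift in final axes [-10.6198 -71.1248   2.2614] turn deg [  0.0088   0.0051 -28.9504]
```

>>> move_arm --jaw '[255,255,255,255,255]' --slide '[[0,0,0],[0,0,0],[0,0,0],[0,0,0],[-4.5,0,0]]' --dr '[[0,0,-7.25],[0,0,-7.25],[0,0,-7.25],[0,0,-7.2],[0,0,0]]' --force 30

```text
time: 1.4
position: [0.3101, 0.5959, 0.2235]
tool_rot: [0.134, -3.134, -0.004]
ft_force: [-0.2, 1.1, 0.6]
grip_width: 0.628
```

>>> move_arm --jaw '[255,255,255,255,255]' --slide '[[-4.5,0,0],[-2,-4,0],[-0.5,-4.9,0],[0,-4.9,0],[0,-4.9,0]]' --dr '[[0,0,0],[0,0,0],[0,0,0],[0,0,0],[0,0,0]]'

```text
time: 1.9
position: [0.4017, 0.4094, 0.2223]
tool_rot: [0.111, -3.14, 0.0]
ft_force: [1.2, 0.3, 1.1]
grip_width: 0.172
```

>>> move_arm --jaw '[255,255,255,255,255]' --slide '[[0,-4.9,0],[0,-4.9,0],[0,-4.9,0],[0,-4.9,0],[0,-4.9,0]]' --dr '[[0,0,0],[0,0,0],[0,0,0],[0,0,0],[0,0,0]]'

```text
time: 2.4
position: [0.4187, 0.1651, 0.2229]
tool_rot: [-0.112, 3.139, 0.001]
ft_force: [0.9, 0.2, -0.6]
grip_width: 0.005
```

Run:
```python
from h import *
goto([0.43,-0.112,0.2],np.radians(184.1))
```

```text
t 2.4 pos [0.4187 0.1651 0.2229] F [ 0.8713  0.2291 -0.6332] w 0.004765427219783558
shift cm (now axes) [  0.8595 -27.7252   2.2702] shift in final axes [  0.8568 -27.7239   2.2881] turn deg [0.0352 0.0568 0.0009]
```

>>> move_arm --jaw '[255,255,255,255,255]' --slide '[[0,-4.9,0.5],[0,-4.9,0.5],[0.2,-4.9,0.5],[0.2,-4.9,0.5],[0.2,-4.9,0.3]]' --dr '[[0,0,0],[0,0,0],[0,0,0],[0,0,0],[0,0,0]]'

```text
time: 2.9
position: [0.43, -0.0796, 0.1996]
tool_rot: [-0.112, 3.138, 0.001]
ft_force: [1.7, -0.7, -0.1]
grip_width: 0.003
```

>>> move_arm --jaw '[255,255,255,255]' --slide '[[0.2,-2.8,2],[0,0,3],[0,0,3],[0,0,0]]' --dr '[[0,0,0],[0,0,0],[0,0,0],[0,0,0]]'

```text
time: 3.3
position: [0.4272, -0.1056, 0.1165]
tool_rot: [0.111, -3.133, -0.001]
ft_force: [-0.7, 0.9, -0.3]
grip_width: 0.009
```

Run:
```python
from h import *
goto([0.43,-0.112,0.03],np.radians(184.1))
I,D=get_image("top");save(I,"top1.png");C=cloud("top",D)
I2,D2=get_image("side");save(I2,"side1.png")
```

```text
t 3.3 pos [ 0.4272 -0.1056  0.1165] F [-0.6959  0.8834 -0.3066] w 0.008583855027716556
shift cm (now axes) [-0.2944 -0.6627  8.6434] shift in final axes [-0.2342 -0.6565  8.6457] turn deg [ 0.0429 -0.3946 -0.0541]
```

View pics/side1.png

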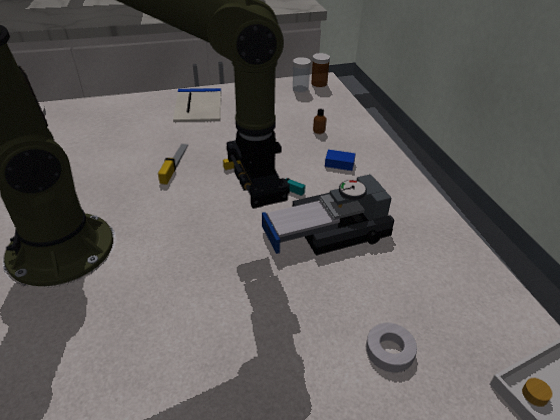

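The side view shows the shut gripper just on the near side of the blue drawer front (around 262,200). It is clear of the stand, so I'll lower it and then push.

>>> move_arm --jaw '[255,255,255,255]' --slide '[[0,-0.6,3],[0,0,3],[0,0,2.2],[0,0,0]]' --dr '[[0,0,0],[0,0,0],[0,0,0],[0,0,0]]'

```text
time: 3.8
position: [0.43, -0.1113, 0.0369]
tool_rot: [0.113, -3.137, -0.0]
ft_force: [-0.6, -0.0, -0.8]
grip_width: 0.005
```

>>> move_arm --jaw '[255,255,255,255,255]' --slide '[[-1,0,0],[-1,0,0],[-1,0,0],[-1,0,0],[-1,0,0]]' --dr '[[0,0,0],[0,0,0],[0,0,0],[0,0,0],[0,0,0]]'

```text
time: 4.3
position: [0.4822, -0.108, 0.0382]
tool_rot: [-0.113, 3.138, -0.0]
ft_force: [-1.4, -0.1, 0.9]
grip_width: 0.007
```

Run:
```python
from h import *
goto([0.515,-0.106,0.034],np.radians(184.1))
I,D=get_image("side");save(I,"side2.png")
```

```text
t 4.3 pos [ 0.4822 -0.108   0.0382] F [-1.4126 -0.0708  0.9109] w 0.00676711602913901
shift cm (now axes) [-3.2825 -0.031   0.4202] shift in final axes [-3.283  -0.0301  0.4164] turn deg [-0.0074  0.0678  0.0166]
```

View pics/side2.png

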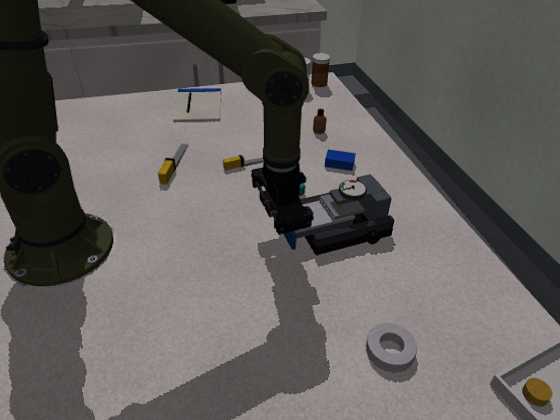

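The drawer is moving with the gripper; its front is now at about (290,240). I'll keep pushing, and slow down near the catch.

>>> move_arm --jaw '[255,255,255,255,255]' --slide '[[-0.6,0,0.1],[-0.6,0,0.1],[-0.5,0,0],[-0.4,0,0],[-0.3,0,0]]' --dr '[[0,0,0],[0,0,0],[0,0,0],[0,0,0],[0,0,0]]'

```text
time: 4.85
position: [0.5035, -0.1065, 0.0352]
tool_rot: [0.112, -3.137, -0.001]
ft_force: [-7.0, -1.2, 5.7]
grip_width: 0.003
```

>>> move_arm --jaw '[255,255,255,255,255]' --slide '[[-0.2,0,0],[-0.2,0,0],[-0.2,0,0],[-0.2,0,0],[0,0,0]]' --dr '[[0,0,0],[0,0,0],[0,0,0],[0,0,0],[0,0,0]]'

```text
time: 5.35
position: [0.5129, -0.1058, 0.0355]
tool_rot: [-0.112, 3.139, 0.0]
ft_force: [-0.7, 0.1, -0.4]
grip_width: 0.004
```

>>> move_arm --jaw '[255,255,255]' --slide '[[-0.15,0,0],[-0.15,0,0],[0,0,0]]' --dr '[[0,0,0],[0,0,0],[0,0,0]]'

```text
time: 5.65
position: [0.5157, -0.1056, 0.0356]
tool_rot: [-0.113, 3.14, 0.0]
ft_force: [-1.9, -0.3, 0.4]
grip_width: 0.006
```

>>> move_arm --jaw '[255,255,255]' --slide '[[-0.15,0,0],[-0.15,0,0],[0,0,0]]' --dr '[[0,0,0],[0,0,0],[0,0,0]]'

```text
time: 5.95
position: [0.5158, -0.1056, 0.0353]
tool_rot: [0.111, -3.134, -0.002]
ft_force: [-8.4, -0.1, 8.1]
grip_width: 0.002
```

Run:
```python
from h import *
goto([0.515,-0.106,0.034],np.radians(184.1))
I,D=get_image("side");save(cv2.resize(I[150:270,230:430],None,fx=4,fy=4),"side3.png")
```

```text
t 5.95 pos [ 0.5158 -0.1056  0.0353] F [-8.3684 -0.0531  8.0606] w 0.0015517535569177288
shift cm (now axes) [ 0.0787 -0.0332  0.1328] shift in final axes [ 0.0795 -0.033   0.1323] turn deg [ 0.0745 -0.3401 -0.0256]
```

View pics/side3.png

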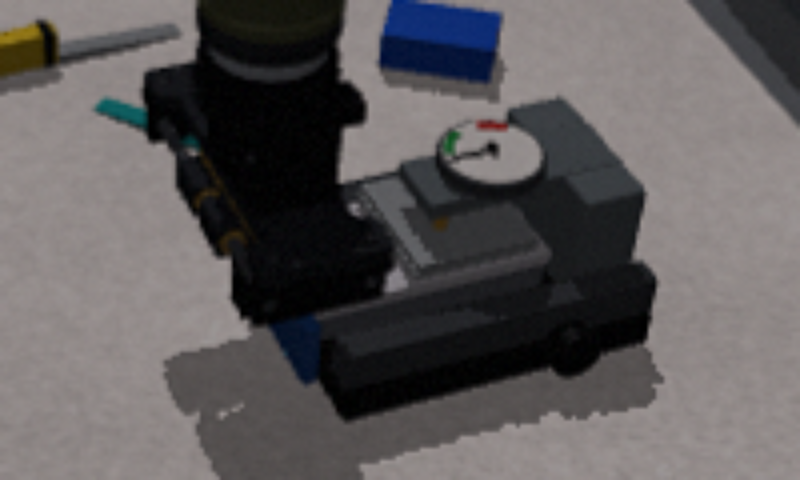

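>>> move_arm --jaw '[255,255]' --slide '[[-0.2,0,0],[0,0,0]]' --dr '[[0,0,0],[0,0,0]]'

```text
time: 6.2
position: [0.5158, -0.1056, 0.035]
tool_rot: [0.111, -3.13, -0.003]
ft_force: [-14.8, 0.3, 11.5]
grip_width: 0.004
```

>>> move_arm --jaw '[255,255,255,255]' --slide '[[1,0,0],[2,0,0],[2,0,0],[1,0,-4.5]]' --dr '[[0,0,0],[0,0,0],[0,0,0],[0,0,0]]'

```text
time: 6.6
position: [0.4553, -0.109, 0.0764]
tool_rot: [0.111, -3.13, -0.001]
ft_force: [1.2, 0.7, 0.9]
grip_width: 0.007
```

>>> move_arm --jaw '[0,0,0,0,0]' --slide '[[0,2,-4.5],[0,3,-3],[0,4.9,0],[0,4.9,0],[0,4.9,0]]' --dr '[[0,0,0],[0,0,0],[0,0,0],[0,0,0],[0,0,0]]'

```text
time: 7.1
position: [0.4473, 0.0891, 0.1567]
tool_rot: [-0.111, 3.135, 0.003]
ft_force: [1.2, -0.8, -0.6]
grip_width: 0.371
```

Run:
```python
from h import *
goto([0.4425,0.213,0.1],np.radians(189.2))
for n in("side","top"):
    I,D=get_image(n);np.savez(n+"4.npz",I=I,D=D);save(I,n+"4.png");C=cloud(n,D)
    hsv=cv2.cvtColor(I,cv2.COLOR_RGB2HSV)
    m=(hsv[...,0]>105)&(hsv[...,0]<125)&(hsv[...,1]>150)&(hsv[...,2]>40)&(C[...,1]<0)&(C[...,2]>.052)&(D>0)
    P=C[m];print(n,"front top",len(P),cv2.minAreaRect((P[:,:2]*1e3).astype(np.float32)) if len(P) else 0)
    g=I.astype(int).mean(2);sat=I.max(2).astype(int)-I.min(2)
    reg=(C[...,0]>0.44)&(C[...,0]<0.8)&(C[...,1]<0)&(C[...,1]>-0.22)&(D>0)
    P=C[reg&(abs(C[...,2]-0.06)<0.005)&(g>100)&(sat<40)]
    print("plate",len(P),np.median(P[:,2]),cv2.minAreaRect((P[:,:2]*1e3).astype(np.float32)))
    P=C[reg&(abs(C[...,2]-0.0745)<0.0035)&(C[...,0]<.66)];print("presser",len(P),cv2.minAreaRect((P[:,:2]*1e3).astype(np.float32)))
```

```text
t 7.1 pos [0.4473 0.0891 0.1567] F [ 1.2041 -0.7867 -0.6169] w 0.37141408072545634
shift cm (now axes) [-0.3692 12.3836  5.6961] shift in final axes [-1.5034 12.3089  5.6714] turn deg [ 0.0945  0.2623 -5.1392]
side front top 122 ((533.3518676757812, -107.01620483398438), (9.627796173095703, 99.64034271240234), 4.7248854637146)
plate 548 0.060012438326576045 ((569.455810546875, -102.37690734863281), (59.963096618652344, 78.4980697631836), 4.073741436004639)
presser 387 ((629.2222290039062, -99.34709167480469), (58.675350189208984, 81.98974609375), 5.193260192871094)
top front top 135 ((530.412353515625, -105.03451538085938), (10.52023983001709, 94.93912506103516), 4.282540321350098)
plate 775 0.061260215463926904 ((607.7836303710938, -99.68028259277344), (147.87367248535156, 77.60938262939453), 3.7264785766601562)
presser 437 ((628.83203125, -97.8375244140625), (65.95055389404297, 78.00016021728516), 3.592501640319824)
```

View pics/top4.png

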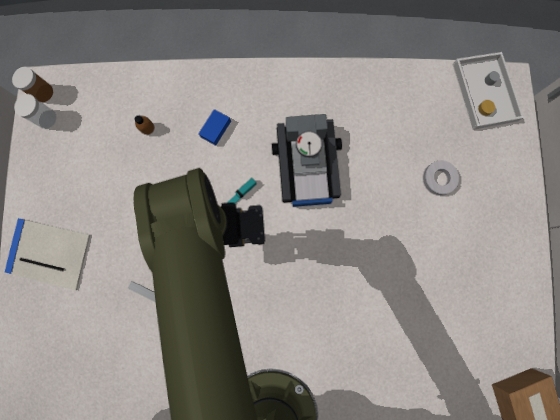

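The top view shows the drawer home: its blue front sits against the rails at (312,203), and 60 mm of plate shows before the upper plate. The needle points to the front. Next is the blade.

>>> move_arm --jaw '[0,0,0,0,0]' --slide '[[0,0,0],[-1.5,4.8,0],[0,4.8,1],[0,2.6,3],[0,0,1.6]]' --dr '[[0,0,-5.2],[0,0,0],[0,0,0],[0,0,0],[0,0,0]]'

```text
time: 7.7
position: [0.4404, 0.2139, 0.0982]
tool_rot: [-0.265, 3.13, 0.003]
ft_force: [-0.7, -0.5, -0.1]
grip_width: 0.925
```

Run:
```python
from h import *
goto([0.4425,0.2125,0.007],np.radians(189.3))
I,D=get_image("side");save(cv2.resize(I[90:210,150:350],None,fx=4,fy=4),"side5.png")
```

```text
t 7.7 pos [0.4404 0.2139 0.0982] F [-0.6655 -0.4691 -0.113 ] w 0.9247293779820293
shift cm (now axes) [-0.1732 -0.1936  9.1223] shift in final axes [-0.1809 -0.1752  9.1225] turn deg [0.1081 0.041  0.3818]
```

View pics/side5.png

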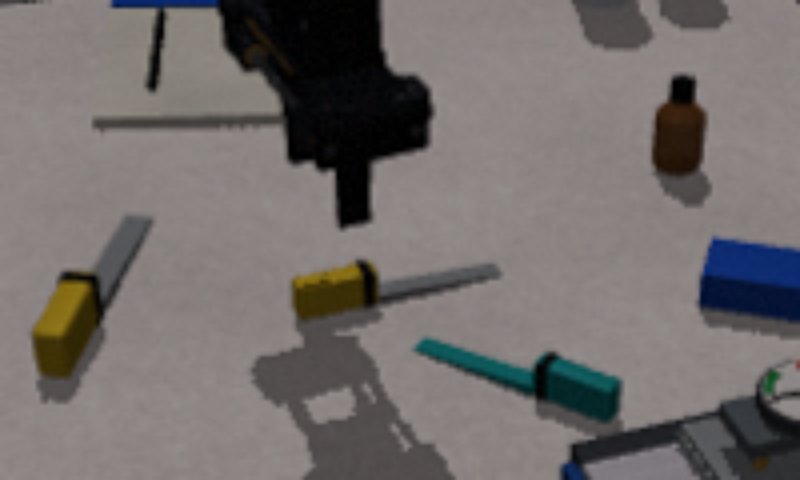

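The fingers are above the small yellow gauge's handle, at about (335,290) in the crop. Lowering now.

>>> move_arm --jaw '[0,0,0,0,0]' --slide '[[-0.2,-0.15,2.5],[0,0,2.5],[0,0,2.5],[0,0,1],[0,0,0]]' --dr '[[0,0,0],[0,0,0],[0,0,0],[0,0,0],[0,0,0]]'

```text
time: 8.25
position: [0.4436, 0.2073, 0.0139]
tool_rot: [0.253, -3.13, 0.002]
ft_force: [-0.5, 0.3, 0.7]
grip_width: 0.997
```

Run:
```python
from h import *
goto([0.4425,0.2125,0.007],np.radians(189.3))
```

```text
t 8.25 pos [0.4436 0.2073 0.0139] F [-0.5058  0.2803  0.685 ] w 0.9973676551463746
shift cm (now axes) [0.0254 0.5312 0.6916] shift in final axes [0.0257 0.5306 0.6921] turn deg [-0.0501 -0.0749 -0.0625]
```

>>> move_arm --jaw '[0,0]' --slide '[[0,0.5,0.6],[0,0,0]]' --dr '[[0,0,0],[0,0,0]]'

```text
time: 8.45
position: [0.4436, 0.2144, 0.0093]
tool_rot: [-0.256, 3.13, 0.002]
ft_force: [0.0, 0.6, 0.3]
grip_width: 1.0
```

>>> move_arm --jaw '[160,200,255,255,255]' --slide '[[0,0,0],[0,0,0],[0,0,0],[0,0,0],[0,0,0]]' --dr '[[0,0,0],[0,0,0],[0,0,0],[0,0,0],[0,0,0]]' --force 40

```text
time: 8.95
position: [0.4432, 0.2132, 0.0087]
tool_rot: [-0.254, 3.131, 0.0]
ft_force: [-0.6, -0.0, -0.6]
grip_width: 0.632
```

>>> move_arm --jaw '[255,255,255,255,255]' --slide '[[0,0,0],[0,0,0],[0,0,0],[0,0,0],[0,0,0]]' --dr '[[0,0,0],[0,0,0],[0,0,0],[0,0,0],[0,0,0]]'

```text
time: 9.45
position: [0.443, 0.2134, 0.0086]
tool_rot: [-0.255, 3.131, 0.0]
ft_force: [-0.4, 0.5, -0.3]
grip_width: 0.202
```

Run:
```python
from h import *
goto([0.4425,0.2125,0.007],np.radians(189.3))
I,D=get_image("side");save(cv2.resize(I[90:210,150:350],None,fx=4,fy=4),"side6.png")
```

```text
t 9.45 pos [0.443  0.2134 0.0086] F [-0.3545  0.4981 -0.258 ] w 0.201953864742678
shift cm (now axes) [ 0.0672 -0.078   0.1581] shift in final axes [ 0.0672 -0.0779  0.1582] turn deg [0.0128 0.0055 0.0033]
```

View pics/side6.png

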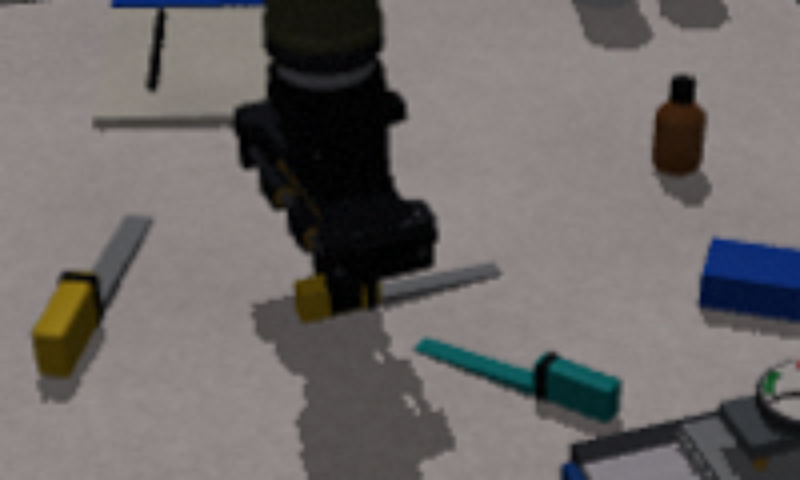

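The fingers hold the yellow handle (opening 17.6 mm, against 18 mm wide) and the blade still lies flat on the table. Lifting.

>>> move_arm --jaw '[255,255,255,255,255]' --slide '[[0,0,-0.5],[0,0,-2],[0,0,-4],[0,0,-3.5],[0,0,0]]' --dr '[[0,0,0],[0,0,0],[0,0,0],[0,0,0],[0,0,0]]' --force 50

```text
time: 10.0
position: [0.4465, 0.2149, 0.1139]
tool_rot: [-0.254, 3.122, 0.007]
ft_force: [1.1, -0.1, -0.3]
grip_width: 0.203
```

Run:
```python
from h import *
goto([0.4485,-0.1113,0.11],np.radians(184.15))
I,D=get_image("side");save(cv2.resize(I[90:210,150:350],None,fx=4,fy=4),"side7.png")
```

```text
t 10.0 pos [0.4465 0.2149 0.1139] F [ 1.0579 -0.1    -0.2754] w 0.20284438683142772
shift cm (now axes) [  5.0685 -32.2266   0.2216] shift in final axes [  2.1619 -32.5494   0.3915] turn deg [0.2427 0.5165 5.1334]
```

View pics/side7.png

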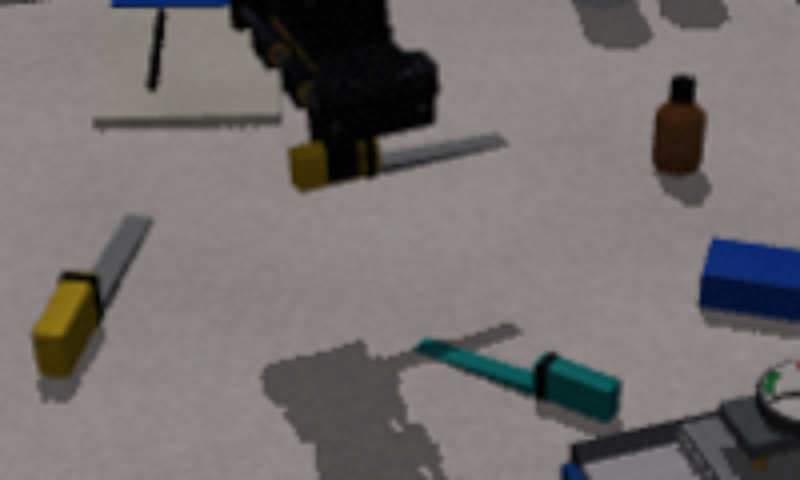

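The blade is lifted and level in the grip. Moving it in front of the stand.

>>> move_arm --jaw '[255,255,255,255,255]' --slide '[[0,0,0],[0.4,-4.5,0],[0.4,-4.7,0],[0.4,-4.7,0],[0.4,-4.7,0]]' --dr '[[0,0,5.1],[0,0,0],[0,0,0],[0,0,0],[0,0,0]]'

```text
time: 10.55
position: [0.4394, 0.0247, 0.1074]
tool_rot: [0.116, -3.138, 0.001]
ft_force: [1.2, -0.4, -0.5]
grip_width: 0.203
```

>>> move_arm --jaw '[255,255,255,255,255]' --slide '[[0.4,-4.7,0],[0,-4.5,0],[0,-3.5,0],[0,-1,0],[0,0,0]]' --dr '[[0,0,0],[0,0,0],[0,0,0],[0,0,0],[0,0,0]]'

```text
time: 11.05
position: [0.4458, -0.1117, 0.1077]
tool_rot: [0.109, -3.138, 0.0]
ft_force: [-0.1, -0.0, -0.7]
grip_width: 0.204
```

```bash
cat > blade.py <<'E'
from h import *
# stand estimate
SO=np.array([.633,-.0979]);SY=np.radians(4.15)
def tostand(P):
    d=P[:,:2]-SO;c,s=np.cos(SY),np.sin(SY);return np.c_[d[:,0]*c+d[:,1]*s,-d[:,0]*s+d[:,1]*c,P[:,2:]]
E
python3 - <<'E'
from blade import *
get_image("side")
goto([0.4485,-0.1113,0.085],np.radians(184.15))
for n in("side","top"):
    I,D=get_image(n);np.savez(n+"8.npz",I=I,D=D);save(cv2.resize(I[130:280,190:390],None,fx=4,fy=4),n+"8.png")
    S=tostand(cloud(n,D).reshape(-1,3));ok=D.ravel()>0
    m=ok&(S[:,2]>.085)&(S[:,2]<.115)&(S[:,0]>-.16)&(S[:,0]<-.045)&(abs(S[:,1])<.06)
    P=S[m]
    if len(P)<5: print("none");continue
    print(n,len(P),P.min(0),P.max(0))
    for a in np.arange(-.15,-.05,.015):
        q=P[(P[:,0]>a)&(P[:,0]<a+.015)]
        if len(q): print(a,np.median(q,0),q[:,1].min(),q[:,1].max(),len(q))
E
```

```text
t 11.1 pos [ 0.446  -0.1099  0.1077] F [ 0.1212 -0.0859 -0.3546] w 0.20427872374674758
shift cm (now axes) [-0.2413 -0.1624  2.2682] shift in final axes [-0.2372 -0.1608  2.2688] turn deg [ 0.0397 -0.1037 -0.0027]
side 167 [-0.1597 -0.0109  0.0974] [-0.0619  0.0093  0.1064]
-0.15 [-0.1428 -0.0079  0.1025] -0.010481545916486682 -0.005475904362626816 19
-0.135 [-0.1261 -0.0074  0.1026] -0.009251613595028477 -0.004552568547354039 15
-0.12000000000000002 [-0.1111 -0.0065  0.1019] -0.010076382237517232 0.008066173029065307 21
-0.10500000000000004 [-0.0971 -0.0027  0.1023] -0.0092919531209187 0.008883649643269948 38
-0.09000000000000005 [-0.0824 -0.0028  0.1016] -0.008310836537944361 0.00820381060515624 34
-0.07500000000000007 [-0.0674 -0.0015  0.1002] -0.00787218200564623 0.009303023487327044 31
none
```

View pics/side8.png

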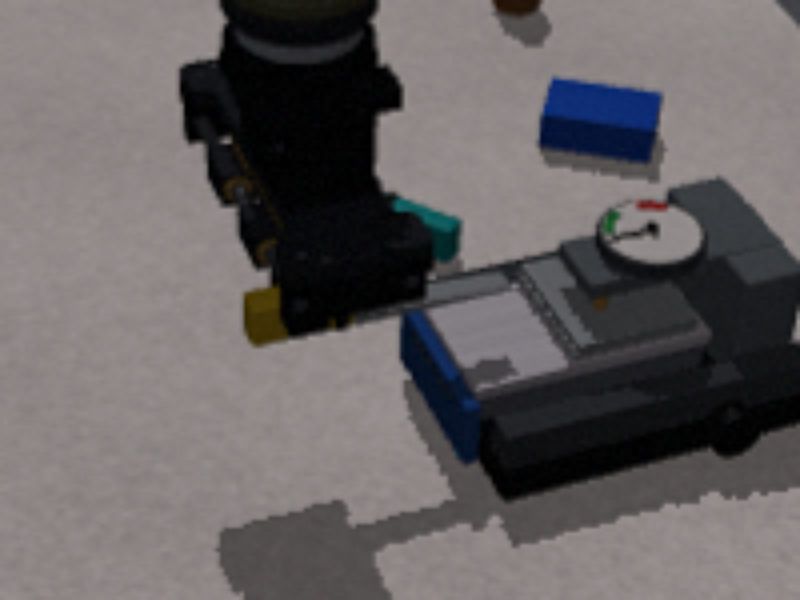

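View pics/top8.png

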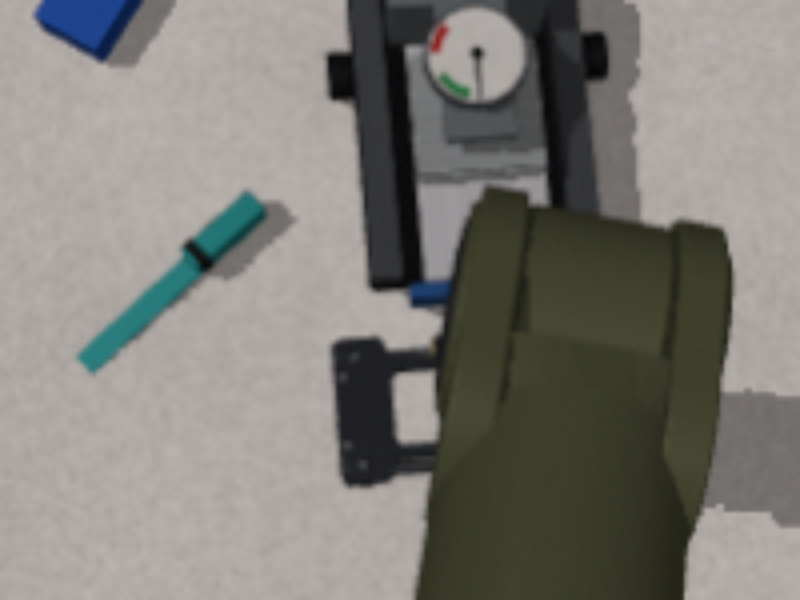

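The blade is in line with the stand: within 1 mm in y, level, tip at stand x ≈ -62 mm. Needle at rest. I'll advance it and lower it onto the landing.

>>> move_arm --jaw '[255,255,255,255,255]' --slide '[[-0.7,0,1],[-0.6,0,1.2],[0,0,1],[0,0,0.3],[0,0,0]]' --dr '[[0,0,0],[0,0,0],[0,0,0],[0,0,0],[0,0,0]]'

```text
time: 11.7
position: [0.4589, -0.1087, 0.0729]
tool_rot: [0.117, -3.138, -0.0]
ft_force: [-0.8, 0.2, -0.1]
grip_width: 0.2
```

Run:
```python
from blade import *
I,D=get_image("side")
s,p,r=st();print(p,s["ft_force"],tostand(p[None]))
goto([0.4485,-0.1113,0.0686],np.radians(184.15))
save(cv2.resize(I[170:270,250:400],None,fx=5,fy=5),"side9.png")
```

```text
[ 0.4594 -0.109   0.0735] [-0.5498  0.8498 -1.259 ] [[-0.1739  0.0015  0.0735]]
t 11.75 pos [ 0.4594 -0.109   0.0735] F [-0.5498  0.8498 -1.259 ] w 0.20203237378207484
shift cm (now axes) [ 1.1039 -0.1491  0.4879] shift in final axes [ 1.1039 -0.1507  0.4873] turn deg [ 0.0112 -0.03    0.0854]
```

View pics/side9.png

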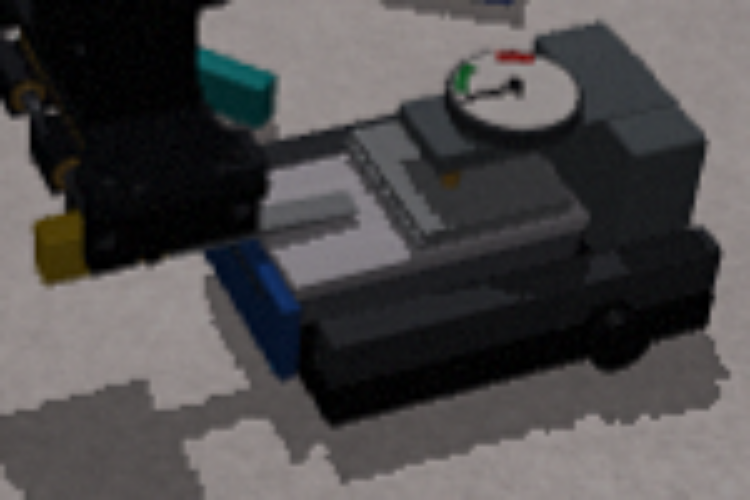

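The blade hovers over the landing with its tip at crop (355,205), short of the mouth. The needle still points to the front. I'll lower it in small steps until it touches.

>>> move_arm --jaw '[255,255,255,255]' --slide '[[0,-0.1,0.2],[0,0,0.15],[0,0,0],[0,0,0]]' --dr '[[0,0,0],[0,0,0],[0,0,0],[0,0,0]]'

```text
time: 12.15
position: [0.4599, -0.1105, 0.0702]
tool_rot: [-0.115, 3.139, 0.0]
ft_force: [0.1, 0.7, -0.9]
grip_width: 0.202
```

>>> move_arm --jaw '[255,255]' --slide '[[0,0,0.1],[0,0,0]]' --dr '[[0,0,0],[0,0,0]]'

```text
time: 12.35
position: [0.4598, -0.1104, 0.069]
tool_rot: [0.115, -3.139, -0.0]
ft_force: [-0.6, -0.4, -0.9]
grip_width: 0.202
```

>>> move_arm --jaw '[255,255]' --slide '[[0,0,0.05],[0,0,0]]' --dr '[[0,0,0],[0,0,0]]'

```text
time: 12.55
position: [0.4598, -0.1104, 0.0685]
tool_rot: [-0.115, 3.139, 0.0]
ft_force: [-0.2, 0.1, -1.0]
grip_width: 0.199
```

>>> move_arm --jaw '[255,255]' --slide '[[0,0,0.05],[0,0,0]]' --dr '[[0,0,0],[0,0,0]]'

```text
time: 12.75
position: [0.4598, -0.1104, 0.0682]
tool_rot: [-0.115, 3.139, 0.0]
ft_force: [-0.3, 0.7, 1.4]
grip_width: 0.205
```

>>> move_arm --jaw '[255,255]' --slide '[[0,0,0.05],[0,0,0]]' --dr '[[0,0,0],[0,0,0]]'

```text
time: 12.95
position: [0.4598, -0.1105, 0.0678]
tool_rot: [-0.115, 3.139, 0.0]
ft_force: [-3.1, 0.2, 4.5]
grip_width: 0.201
```

Run:
```python
from blade import *
I,D=get_image("side")
s,p,r=st();print(p,s["ft_force"],s["torque"],tostand(p[None]))
goto([0.4485,-0.1113,0.0686],np.radians(184.15))
save(cv2.resize(I[170:270,250:400],None,fx=5,fy=5,interpolation=cv2.INTER_CUBIC),"side10.png")
```

```text
[ 0.4598 -0.1105  0.0678] [-2.7021  0.3257  3.7713] [0.1116 0.3179 0.0508] [[-0.1737 -0.      0.0678]]
t 13.0 pos [ 0.4598 -0.1105  0.0678] F [-2.7021  0.3257  3.7713] w 0.20546078587628774
shift cm (now axes) [ 1.1307  0.0024 -0.078 ] shift in final axes [ 1.1307  0.0016 -0.078 ] turn deg [0.0105 0.0028 0.0399]
```

View pics/side10.png

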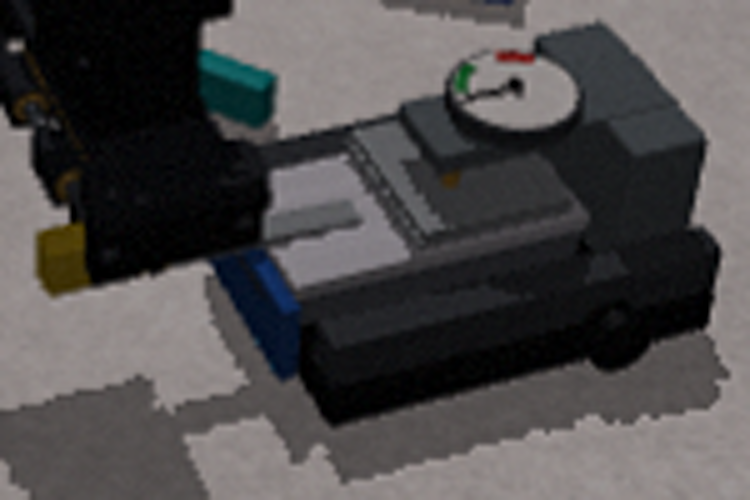

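The blade lies flat on the landing with light contact (about 4 N). I'll ease off slightly and slide it in.

>>> move_arm --jaw '[255,255,255,255,255]' --slide '[[0,0,-0.03],[-0.4,0,0],[-0.4,0,0],[-0.4,0,0],[0,0,0]]' --dr '[[0,0,0],[0,0,0],[0,0,0],[0,0,0],[0,0,0]]'

```text
time: 13.5
position: [0.4728, -0.1096, 0.068]
tool_rot: [-0.115, 3.139, -0.001]
ft_force: [-1.4, -0.2, 2.9]
grip_width: 0.199
```

>>> move_arm --jaw '[255,255,255,255,255]' --slide '[[-0.4,0,0],[-0.4,0,0],[-0.4,0,0],[0,0,0],[0,0,0]]' --dr '[[0,0,0],[0,0,0],[0,0,0],[0,0,0],[0,0,0]]'

```text
time: 14.0
position: [0.4842, -0.1088, 0.0681]
tool_rot: [-0.115, 3.139, -0.0]
ft_force: [-3.5, -0.8, 5.2]
grip_width: 0.207
```

Run:
```python
from blade import *
I,D=get_image("side")
s,p,r=st();print(p,s["ft_force"],s["torque"],tostand(p[None]))
goto([0.4485,-0.1113,0.0686],np.radians(184.15))
save(cv2.resize(I[170:270,250:400],None,fx=5,fy=5,interpolation=cv2.INTER_CUBIC),"side11.png")
```

```text
[ 0.4841 -0.1088  0.0681] [-2.8774 -0.7341  5.9222] [-0.0498  0.3901 -0.0017] [[-0.1493 -0.0001  0.0681]]
t 14.05 pos [ 0.4841 -0.1088  0.0681] F [-2.8774 -0.7341  5.9222] w 0.19788875032382192
shift cm (now axes) [ 3.5735  0.012  -0.0559] shift in final axes [ 3.5736  0.0094 -0.0545] turn deg [-0.0097  0.0215  0.041 ]
```

View pics/side11.png

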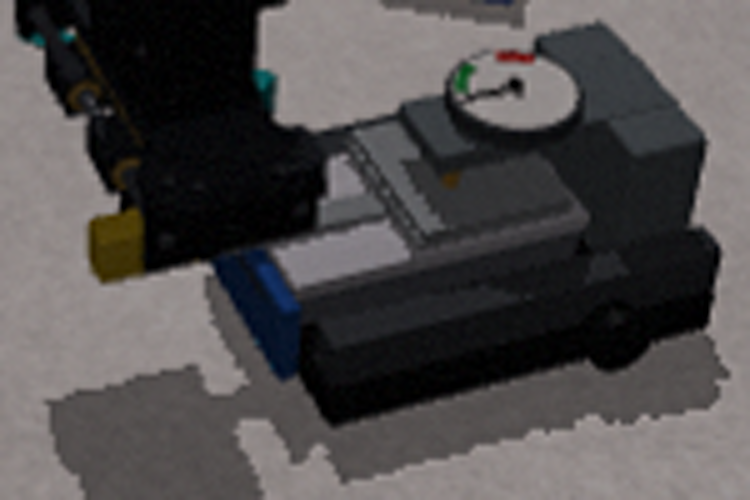

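The blade's tip has gone under the upper plate, cleanly and without catching. The needle is still at 0. Continuing.

>>> move_arm --jaw '[255,255,255,255]' --slide '[[-0.3,0,-0.02],[-0.3,0,0],[-0.3,0,0],[0,0,0]]' --dr '[[0,0,0],[0,0,0],[0,0,0],[0,0,0]]'

```text
time: 14.45
position: [0.4929, -0.1082, 0.0682]
tool_rot: [0.115, -3.139, 0.0]
ft_force: [-4.0, -0.0, 7.3]
grip_width: 0.2
```

>>> move_arm --jaw '[255,255,255]' --slide '[[-0.25,0,0],[-0.25,0,0],[0,0,0]]' --dr '[[0,0,0],[0,0,0],[0,0,0]]'

```text
time: 14.75
position: [0.4976, -0.1079, 0.0683]
tool_rot: [0.115, -3.139, 0.0]
ft_force: [-3.9, -0.1, 8.0]
grip_width: 0.201
```

>>> move_arm --jaw '[255,255,255]' --slide '[[-0.25,0,0],[-0.25,0,0],[0,0,0]]' --dr '[[0,0,0],[0,0,0],[0,0,0]]'

```text
time: 15.05
position: [0.5025, -0.1076, 0.0683]
tool_rot: [0.115, -3.138, 0.0]
ft_force: [-5.3, -0.4, 7.4]
grip_width: 0.2
```

```bash
cat > needle.py <<'E'
from blade import *
import sys
I,D=get_image("side");J,E2=get_image("top")
s,p,r=st();print("t",s["time"],p,s["ft_force"],s["torque"],tostand(p[None]),"w",s["grip_width"])
a=cv2.resize(I[170:270,250:400],None,fx=4,fy=4,interpolation=cv2.INTER_CUBIC)
b=cv2.resize(J[122:168,284:334],(400,400),interpolation=cv2.INTER_CUBIC)
save(np.hstack([a[:, 200:],b]),sys.argv[1])
E
python3 needle.py n1.png
```

```text
t 15.15 [ 0.5025 -0.1076  0.0683] [-5.3736 -1.1382  7.7263] [-0.0624  0.8752  0.0128] [[-0.1309 -0.0002  0.0683]] w 0.20224798582850304
```

View pics/n1.png

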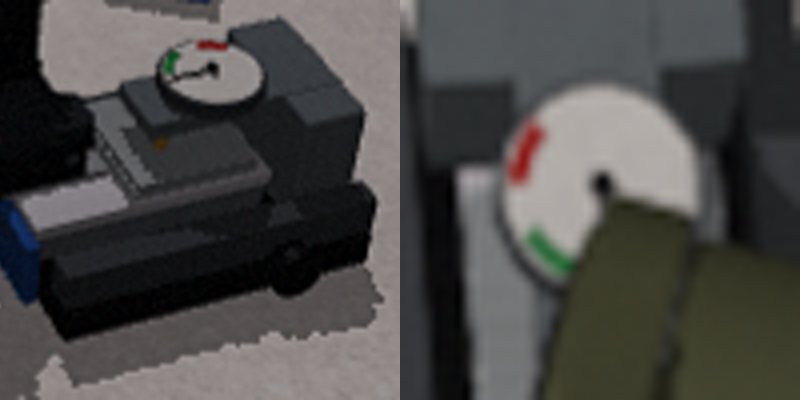

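>>> move_arm --jaw '[255,255,255]' --slide '[[-0.25,0,-0.04],[-0.25,0,0],[0,0,0]]' --dr '[[0,0,0],[0,0,0],[0,0,0]]'

```text
time: 15.45
position: [0.508, -0.107, 0.0684]
tool_rot: [0.115, -3.139, 0.0]
ft_force: [-2.5, -0.6, 5.3]
grip_width: 0.202
```

>>> move_arm --jaw '[255,255,255]' --slide '[[-0.25,0,0],[-0.25,0,0],[0,0,0]]' --dr '[[0,0,0],[0,0,0],[0,0,0]]'

```text
time: 15.75
position: [0.5111, -0.1069, 0.0684]
tool_rot: [0.115, -3.136, -0.001]
ft_force: [-7.4, -0.3, 10.2]
grip_width: 0.2
```

```bash
python3 needle.py n2.png
```

```text
t 15.85 [ 0.5111 -0.1068  0.0685] [-8.013   0.7245 10.0002] [-0.0573  1.6329 -0.0523] [[-0.1222 -0.0001  0.0685]] w 0.20096326656766084
```

View pics/n2.png

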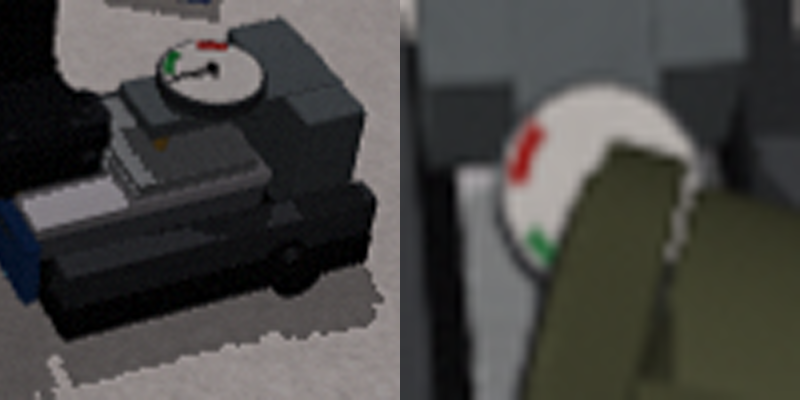

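>>> move_arm --jaw '[255,255,255]' --slide '[[-0.2,0,-0.04],[-0.2,0,-0.02],[0,0,0]]' --dr '[[0,0,0],[0,0,0],[0,0,0]]'

```text
time: 16.15
position: [0.5148, -0.1065, 0.0685]
tool_rot: [0.114, -3.135, -0.001]
ft_force: [-7.4, -0.6, 6.3]
grip_width: 0.2
```

```bash
python3 needle.py n3.png
```

```text
t 16.25 [ 0.5147 -0.1065  0.0685] [-7.8195 -0.1047  7.0499] [-0.0587  1.4463 -0.0445] [[-0.1186 -0.      0.0685]] w 0.20210661184102474
```

View pics/n3.png

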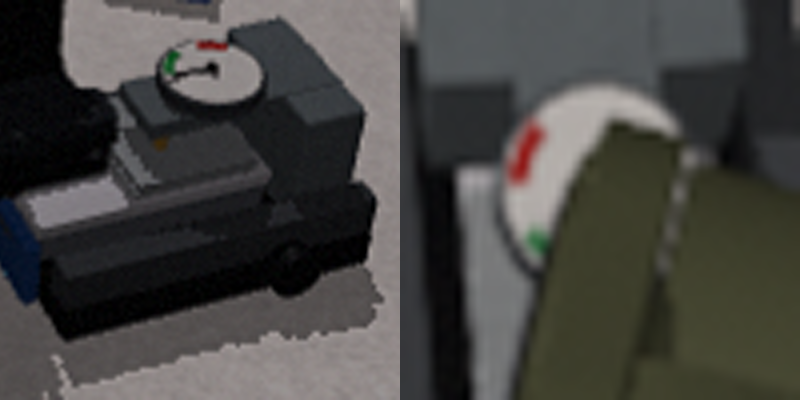

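```bash
cat > needle.py <<'E'
from blade import *
import sys
I,D=get_image("side")
s,p,r=st();print("t",s["time"],p,s["ft_force"],s["torque"],tostand(p[None]),"w",round(s["grip_width"],3))
def needle(I):
    v,u=np.mgrid[170:220,325:385];uv=np.c_[u.ravel(),v.ravel()]
    S=tostand(onplane("side",uv,.114));px=I[uv[:,1],uv[:,0]].astype(float)
    c0=np.array([.031,0.0])
    g=px.mean(1);sat=px.max(1)-px.min(1)
    # centre: bright pixels circle
    w=(g>110)&(sat<50)&(np.hypot(*(S[:,:2]-c0).T)<.045)
    c,rad=cv2.minEnclosingCircle((S[w,:2]*1e3).astype(np.float32));c=np.array(c)/1e3
    d=S[:,:2]-c;rr=np.hypot(*d.T);ang=np.arctan2(d[:,1],-d[:,0]) # from front (-x), clockwise from above -> toward +y
    gm=(px[:,1]>px[:,0]*1.3)&(px[:,1]>px[:,2]*1.2)&(rr<.032)
    rm=(px[:,0]>px[:,1]*1.7)&(rr<.032)
    k=(rr>.008)&(rr<.022)&~gm&~rm
    wt=np.clip(130-g,0,None)*k*(np.abs(ang-.4)<1.6)
    a=np.arctan2((wt*np.sin(ang)).sum(),(wt*np.cos(ang)).sum())
    ga=ang[gm];ra=ang[rm]
    print("dial c",c,"r",rad,"needle",round(a,3),"wsum",wt.sum(),"green",ga.min() if len(ga) else 0,ga.max() if len(ga) else 0,"red",(ra.min(),ra.max()) if len(ra) else 0)
    return a
if len(sys.argv)>2:
    for f in("side0.npz","side4.npz"): needle(np.load(f)["I"])
needle(I)
save(cv2.resize(I[170:220,325:385],(800,600),interpolation=cv2.INTER_CUBIC),sys.argv[1])
E
python3 needle.py n4.png x
```

```text
t 16.3 [ 0.5147 -0.1065  0.0685] [-7.9749 -0.7033  6.7306] [-0.041   1.4995  0.0079] [[-0.1186 -0.      0.0685]] w 0.205
dial c [0.0272 0.0103] r 39.744598388671875 needle -0.152 wsum 1471.0 green -0.1638373594280246 0.8257485204806012 red (np.float64(1.9562552141067613), np.float64(2.8463434859732026))
dial c [0.0272 0.0103] r 39.744598388671875 needle -0.195 wsum 1313.6666666666665 green -0.1638373594280246 0.8257485204806012 red (np.float64(1.9562552141067613), np.float64(2.8463434859732026))
dial c [0.0272 0.0103] r 39.744598388671875 needle -0.126 wsum 1252.6666666666665 green -0.31124987940748317 0.8257485204806012 red (np.float64(1.9562552141067613), np.float64(2.782066658956147))
```

View pics/n4.png

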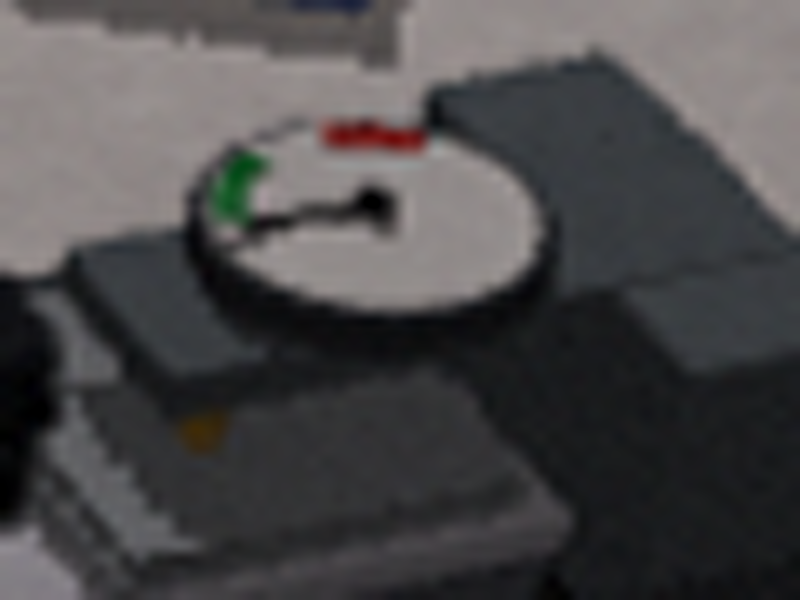

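```bash
python3 - <<'E'
s=open("needle.py").read()
a=s.index("    # centre:");b=s.index("    d=S[:,:2]-c")
s=s[:a]+"    c=tostand(onplane('side',[[352.8,186.7]],.114))[0,:2];rad=0\n"+s[b:]
open("needle.py","w").write(s)
E
python3 needle.py n5.png x
```

```text
t 16.35 [ 0.5147 -0.1065  0.0685] [-6.8629 -0.897   6.339 ] [-0.0976  1.4485 -0.046 ] [[-0.1186 -0.      0.0685]] w 0.201
dial c [0.0308 0.0009] r 0 needle 0.071 wsum 1059.3333333333335 green 0.28173593506914424 0.9840690114189617 red (np.float64(1.6462197781461778), np.float64(2.3569819424735736))
dial c [0.0308 0.0009] r 0 needle 0.036 wsum 940.0 green 0.28173593506914424 0.9840690114189617 red (np.float64(1.6462197781461778), np.float64(2.3569819424735736))
dial c [0.0308 0.0009] r 0 needle 0.159 wsum 925.0000000000001 green 0.12410056424717458 0.9840690114189617 red (np.float64(1.6462197781461778), np.float64(2.3569819424735736))
```

The dial reading now fits the layout: green measures 0.28 to 0.98 against 0.25 to 1.1 given, and the hub is at stand (31,1) mm. The needle is at about 0.12, so roughly 14 mm more should put it mid-green.

>>> move_arm --jaw '[255,255,255,255]' --slide '[[-0.25,0,-0.03],[-0.25,0,-0.02],[-0.25,0,-0.02],[0,0,0]]' --dr '[[0,0,0],[0,0,0],[0,0,0],[0,0,0]]'

```text
time: 16.75
position: [0.5212, -0.106, 0.0685]
tool_rot: [0.114, -3.133, -0.001]
ft_force: [-7.9, -0.6, 5.4]
grip_width: 0.203
```

```bash
python3 needle.py n6.png
```

```text
t 16.8 [ 0.5212 -0.106   0.0686] [-8.6043 -0.5909  5.2844] [-0.1755  1.6306 -0.0206] [[-0.1121  0.      0.0686]] w 0.201
dial c [0.0308 0.0009] r 0 needle 0.314 wsum 896.6666666666666 green 0.12410056424717458 0.9840690114189617 red (np.float64(1.6462197781461778), np.float64(2.3569819424735736))
```

View pics/n6.png

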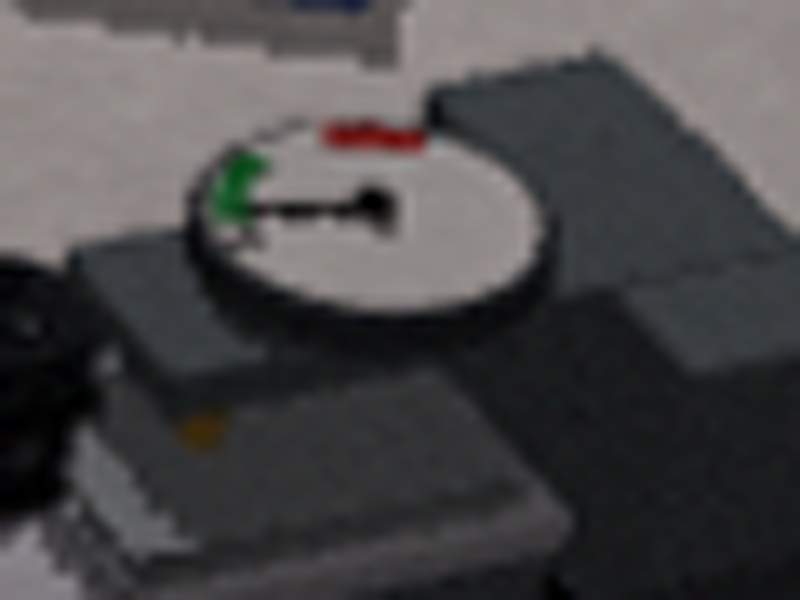

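The needle now points at the low end of the green, about 0.31 to 0.35. Another 9 mm should bring it to mid-green.

>>> move_arm --jaw '[255,255,255,255,255]' --slide '[[-0.25,0,-0.03],[-0.25,0,-0.03],[-0.25,0,-0.02],[-0.2,0,0],[0,0,0]]' --dr '[[0,0,0],[0,0,0],[0,0,0],[0,0,0],[0,0,0]]'

```text
time: 17.3
position: [0.5288, -0.1054, 0.0686]
tool_rot: [0.114, -3.129, -0.001]
ft_force: [-12.5, -0.8, 5.3]
grip_width: 0.201
```

```bash
python3 needle.py n7.png
```

```text
t 17.35 [ 0.5288 -0.1054  0.0686] [-12.1502   0.028    5.1208] [-0.148   2.2544  0.0316] [[-0.1045  0.0001  0.0686]] w 0.202
dial c [0.0308 0.0009] r 0 needle 0.606 wsum 866.3333333333333 green 0.28173593506914424 0.9840690114189617 red (np.float64(1.6462197781461778), np.float64(2.3569819424735736))
```

View pics/n7.png

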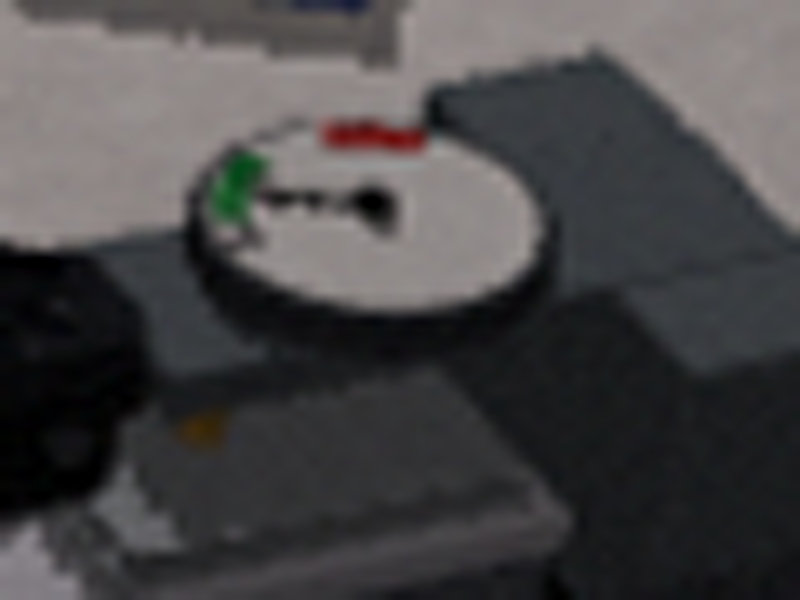

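Run:
```python
from blade import *
s,p,r=st();print(r.as_matrix(), s["joint_positions"])
n="side";I,D=get_image(n);save(I,"side12.png");J,_=get_image("top");save(J,"top12.png")
C=cloud(n,D);S=tostand(C.reshape(-1,3)).reshape(420,560,3)
m=(D>0)&(I[...,0]>I[...,2]*2)&(I[...,0]>60)&(abs(S[...,1])<.03)&(S[...,2]>.05)&(S[...,0]<-.05)
P=S[m];print(len(P),P.min(0),P.max(0))
hsv=cv2.cvtColor(I,cv2.COLOR_RGB2HSV)
m=(hsv[...,0]>105)&(hsv[...,0]<125)&(hsv[...,1]>150)&(hsv[...,2]>40)&(C[...,1]<0)&(C[...,2]>.052)&(D>0)
print("front",S[m][:,0].min(),S[m][:,0].max())
```

```text
[[-0.9973 -0.0724 -0.0105]
 [-0.0724  0.9974  0.0005]
 [ 0.0104  0.0013 -0.9999]] [-0.3291  0.2457  0.5362  1.9113 -0.1434  1.033   1.9122]
142 [-0.1332 -0.0299  0.0572] [-0.0502  0.0066  0.0903]
front -0.10565655934733403 -0.06737723739560392
```

View pics/side12.png

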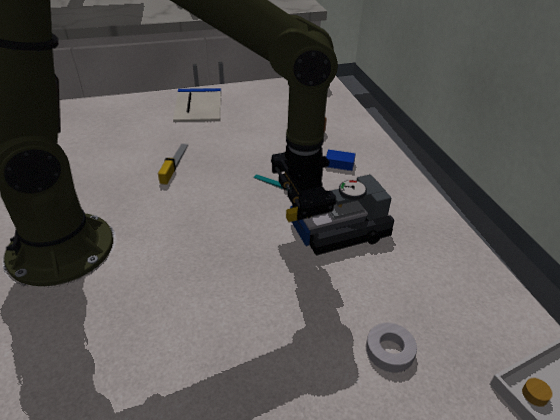

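The needle stands mid-green and the drawer front is at stand x -105.7 mm, so it is home. Compliance has tilted the hand by 0.6° with the handle end up. I'll take that out so the blade lies flat.

>>> move_arm --jaw '[255,255,255]' --slide '[[0,0,0],[0,0,0],[0,0,0]]' --dr '[[0,-0.3,0],[0,-0.3,0],[0,0,0]]'

```text
time: 17.75
position: [0.529, -0.1054, 0.0686]
tool_rot: [-0.114, 3.139, 0.002]
ft_force: [-10.1, -0.1, 4.9]
grip_width: 0.205
```

```bash
python3 needle.py n8.png
python3 - <<'E'
from blade import *
s,p,r=st();print(r.as_matrix()[2])
E
```

```text
t 17.8 [ 0.5289 -0.1054  0.0686] [-10.4681  -1.1327   4.8506] [-0.1969  2.3055 -0.0092] [[-0.1043  0.0001  0.0686]] w 0.202
dial c [0.0308 0.0009] r 0 needle 0.603 wsum 868.6666666666666 green 0.28173593506914424 0.9840690114189617 red (np.float64(1.6462197781461778), np.float64(2.3569819424735736))
[-0.0006  0.0011 -1.    ]
```

View pics/n8.png

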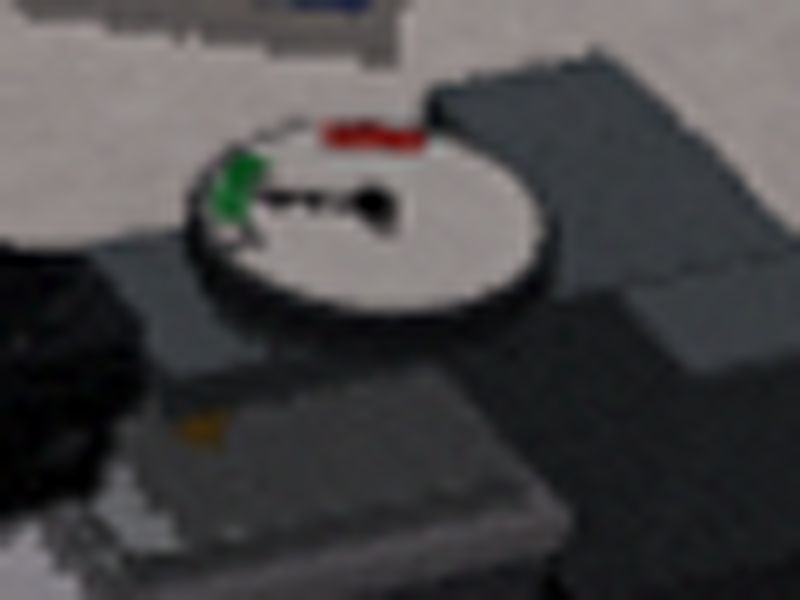

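The hand is now upright and the needle holds at about 0.6, mid-green. Grip and force are steady, so I'll let it settle briefly and hand in.

>>> move_arm --jaw '[255,255,255,255,255]' --slide '[[0,0,0],[0,0,0],[0,0,0],[0,0,0],[0,0,0]]' --dr '[[0,0,0],[0,0,0],[0,0,0],[0,0,0],[0,0,0]]'

```text
time: 18.3
position: [0.529, -0.1054, 0.0686]
tool_rot: [-0.114, 3.139, 0.002]
ft_force: [-9.6, -0.6, 4.9]
grip_width: 0.199
```

```bash
python3 needle.py n9.png; python3 -c "
from bench import *
print(close_job())"
```

```text
t 18.35 [ 0.5289 -0.1054  0.0685] [-10.4673  -0.9212   3.7467] [-0.2207  2.3229 -0.0245] [[-0.1044  0.0001  0.0685]] w 0.201
dial c [0.0308 0.0009] r 0 needle 0.602 wsum 864.0 green 0.28173593506914424 0.9840690114189617 red (np.float64(1.6462197781461778), np.float64(2.3569819424735736))
the job is handed in; nothing more can be done
None
```

I pushed the drawer fully home past its catch. Then I gripped the smaller yellow-handled blade, laid it on the lower plate and slid it in until the needle stood mid-green. I handed in at about 18.4 s, still gripping the handle.

- **Drawer:** it pressed against the hard stop. Afterwards 60 mm of plate showed in front of the upper plate, and the front measured at stand x ≈ -105.7 mm against -105 mm given.
- **Needle:** 0.60 rad by my image reading, steady over the last second. The same reading put the green at 0.28–0.98, against 0.25–1.1 given.
- **Blade:** about 10 N of push along the blade and about 4–5 N down onto the plate. The grip opening was 17.5 mm on the 18 mm handle. The hand had tilted 0.6° while pushing, handle end up, and I corrected that before handing in.
- **Ring, bottle and slide box:** the arm stayed clear of them. In the last side view the ring and box look unmoved. The bottle was mostly hidden behind the arm, and I did not measure any of the three again.
- **Disagreements:** the two cameras differed by about 3–5 mm in places, so I used averages and contact. The arm hid the dial from the top camera during insertion, so the needle was read only from the side.

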